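# Click the roll side shut and hold the loaf lid open

### The arm

A 6-joint arm with a two-finger parallel gripper is mounted at the origin on the work surface. World frame = base frame: x ahead of the robot, y to its left, z up, the work surface at z = 0. Lengths are in mm, angles in rad, forces in N, time in s.
With the tool pointing down it reaches from about 350 to 975 mm from the base axis. Payload 7.1 kg.
Tool frame: the origin (TCP) lies midway between the tips of the shut fingers; the grasp point (between the pads) lies 19 mm behind it (ctrl.hold_point_z is the distance from the TCP to the grasp point, in mm); x points along the fingers, y is the direction in which the jaws open and shut, and the axes are right-handed (so a half turn about x gives the same grasp; the last joint's range is limited). The gripper opens to 88 mm and grips with 3 to 60 N. Pads are 20 mm wide; open, the fingers measure 115 mm over their backs; the gripper's body (75 mm by 178 mm) begins 61 mm behind the grasp point.
Start: joints at [1.289, 0.423, 1.63, -0, 1.089, -0.019], TCP at [162.334, 603.533, 222.675] pointing down, gripper open.
Joint ranges: [-3, 3], [-0.9, 2.11], [0.09, 2.58], [-1.31, 4.45], [0.11, 2.69], [-2.54, 2.54]. Speed limits (rad/s): [2.39, 2.39, 3.01, 3.14, 3.14, 3.14].

### API

Orientations are given as a rotation vector (axis times angle).
In Python, from workcell import ctrl, get_image, calibration gives the robot as it stands.
- The arm moves only by the tool move_arm, never from a script. Its argument "rows" is a list of rows, each a list of 5 numbers: the shift along the world's x, y, z in mm, then the turn about the world's z in rad, then the closure, from -1 (fully open) to 1 (shut). In form: [[tx, ty, tz, roll, jaw], ...]. A call has 1 to 12 rows; each row is the pose to reach, as a shift and turn from the pose measured when the call began; what a row does not reach only later rows make up. A row lasts 1/8 s, in which the tool goes at most 62.5 mm and 10.7 degrees, less where a joint would pass 70% of its speed; a pose out of reach is approached as far as the arm can. A call with a gripper value outside its range is refused whole. The fingers move at their own pace and stop on an object; the grip force is fixed at half the most. Time passes only in rows, so rows that repeat a pose let the fingers close. It gives the time, the measured TCP pose, the force and the opening at its end, in the units of the state.
- ctrl.get_obs(): the state, without advancing time (a new reading comes with each control period).
- get_image(name): name is "side" or "top" or "wrist"; returns the picture (480x640x3 uint8, blue, green, red); there is no depth.
- calibration(name): a dict with "fx", "fy", "cx", "cy" (pixels), "view" (4x4, takes a point from world to camera coordinates); the wrist camera has in their place "T_tool_cam" (4x4, takes a point from camera to tool coordinates, whose origin is the TCP and whose axes are the tool frame's). Camera axes: x right, y up, looking along -z (the intrinsics and any distortion apply to the point x, -y, -z); pixel columns grow to the right and rows downward; lengths in mm; the calibration is good to about 2 mm. A picture is of the moment at which its call begins: read the wrist's pose just before it. calibration takes no time and is no camera call.
- ctrl.close_job(): hands the job in, once; it reports no verdict.
The state is a dict: "t": time; "qpos": joint angles; "qvel": joint speeds; "joint_torque": joint torques, N m; "ee_pos": TCP position; "orientation": TCP orientation; "ft_force": force on the tool from outside, world axes, zero at the start; "moment": the same for the moment, N m; "width": finger opening in mm.
Only numpy, scipy, OpenCV 4.12 (cv2) and the standard library are available. Lean on these libraries where they do the work, as an engineer would, in place of code of your own. Each camera call takes 0.05 s, during which the arm holds its last target.

### The job

I am about to put the loaf away in the red twin bread bin. First push down the lid of the narrow roll side, which was left ajar, until it clicks shut; then let the lid of the wide loaf side go with its release lever, lift that lid to 50 degrees open (give or take 5) and keep it up there for me: it would drop by itself, so finish while still holding it and do not let go. Leave the jam jar, the grater, the plate and the spatula where they are, and the roll side shut.

Things in the scene. Friction and masses are not known exactly. Their poses are not given: they have to be found in the camera images.
- bread_bin: Red plastic bin, two compartments, a flat hinged lid on each; does not slide. 210 deep (x), 420 wide (y), 145 high to the rim. Origin under its centre, x to its back, y to the left seen from the robot, z up; the front with tabs and levers faces the robot. Wide loaf side: y -40 to 210 mm. Narrow roll side: y -210 to -40. Both lids hinge on the back rim (x 105, z 145), 220 long, 6 thick.
- loaf_lid (a joint): Loaf lid's opening angle, rad: 0 flat shut, grows as its front rises, stop 1.75. Starts latched (0.007) and cannot be lifted until its lever is pressed; then a sprung pin pops it about 0.14 ajar, where it stays when the lever is let go. Above that it falls back freely (lid 0.18 kg, no stay).
- loaf_tab (a point): Centre of the loaf lid's ivory pull tab, a bar in the plane of the lid: 34 mm wide along the hinge, 38 long, sticking out from the lid's front edge, 10 thick, both sides free. Gripped across the 34 mm it turns between the fingers as the lid rises. 238 mm from the hinge line; 148.5 above the counter when shut. x towards the hinge, y along it, z out of the lid's top.
- loaf_lever (a joint): Black release lever of the loaf lid, 70 mm to the right (bin -y) of its tab: rad, 0 at rest, grows as the paddle is pressed, stop 0.3. An upright arm with a hooked nose (34 wide, to 169 mm above the counter) grips over the lid's edge. About 2.5 N starts it, about 4 N frees the lid at about 0.1 (5 mm down). Springs back.
- loaf_paddle (a point): Top of the loaf lever's paddle, 10 mm from its free end, where it is pressed straight down. Paddle 36 mm wide, sticking out in front of the bin below the lids, top 111 mm above the counter at rest; the point is 49 mm in front of the lever's pivot.
- roll_lid (a joint): Roll lid's opening angle, rad, as loaf_lid. Starts unlatched, propped about 0.14 ajar by its pin. Pushed down at its tab with about 7 N (at most 10) it rides over the nose of its own lever and clicks when pressed right down to 0; it then stays at about 0.007. Pushed less far it springs up again.
- roll_tab (a point): Centre of the roll lid's pull tab; size, axes and distance from the hinge as loaf_tab (top face 153.5 mm above the counter when shut). Its lever, like the other, stands 70 mm to the right.
- jam_jar: Glass jam jar with a green screw lid, 72 mm across, 105 high, loose beside the bin; origin under its centre.
- grater: Four-sided steel box grater with a black handle, 93 mm square at the foot, 200 high, loose beside the bin; origin under its centre.
- plate: White ceramic plate, 210 mm across, 22 high, loose on the counter in front of the bin to one side; origin under its centre.
- spatula: Wooden spatula, 280 mm long, lying loose on the counter in front of the bin to one side; x along its length, handle to -x.
There are look-alikes about, which are no part of the job. Of the things that look like the jam_jar, take the one that is farthest to the robot's right at the start.

How it is judged (in metres and radians):
On the way, in this order (a step that is already met when the one before it is completed fails the run):
1. the roll lid is pushed down past its latch and stays shut, the loaf lid still latched (value of joint roll_lid below 0.03 rad and value of joint loaf_lid below 0.04 rad), for 0.2 s.
2. the loaf lid is let go by its lever and comes ajar (value of joint loaf_lid above 0.06 rad), for 0.1 s.
At the end, for the whole second after the job is handed in: The robot's fingers hold the loaf lid still at 50 degrees open (between 44 and 56 degrees) and nothing else carries it; the roll lid is latched shut (below 0.03 rad); jar, grater, plate and spatula are within 30 mm of where they stood (value of joint loaf_lid between 0.768 and 0.977 rad and velocity of joint loaf_lid between -0.08 and 0.08 rad/s and contact force between the fingers and loaf_lid above 0.15 N and value of joint roll_lid below 0.03 rad and contact force between each of jam_jar, grater, plate, spatula and loaf_lid below 0.1 N and distance of each of jam_jar, grater, plate, spatula from where it was at the start of the episode below 0.03 m); the arm keeps its last pose, push and grip.
It fails at once if the jam jar is shifted by more than 30 mm or knocked over (distance of jam_jar from where it was at the start of the episode above 0.03 m or angle between jam_jar's own z axis and vertical above 0.5 rad).
It fails at once if the grater is shifted by more than 30 mm or knocked over (distance of grater from where it was at the start of the episode above 0.03 m or angle between grater's own z axis and vertical above 0.5 rad).
It fails at once if the plate is shifted by more than 30 mm or knocked over (distance of plate from where it was at the start of the episode above 0.03 m or angle between plate's own z axis and vertical above 0.5 rad).
It fails at once if the spatula is shifted by more than 30 mm or knocked over (distance of spatula from where it was at the start of the episode above 0.03 m or angle between spatula's own z axis and vertical above 0.5 rad).
It also fails if it takes over 51 s, if anything falls off the work surface, if the arm or the gripper's body presses on something with over 40 N, if the wrist force passes 120 N, or if a joint passes its speed limit or range.

## Working session

There is one attempt and no reset: what is moved stays moved. The work goes in short steps, Python scripts to look and compute and a tool call to move; the robot and the scene stay as the last step left them, time stands still between calls to the robot, and variables do not carry over. Pictures are saved under pics/ and viewed, and the job is handed in when it is done.

Besides the shell and the picture viewer there is one more tool, called after ">>>" by a JSON object that holds its "fn" and its "kwargs". move_arm: Moves the arm, as the interface text tells. Its arguments: {"type":"object","properties":{"rows":{"type":"array"}},"required":["rows"]}

```bash
mkdir -p pics; ls
python3 - <<'E'
from workcell import ctrl,get_image,calibration
import cv2
for n in("side","top","wrist"):
    cv2.imwrite(f"pics/{n}0.png",get_image(n))
    print(n,calibration(n))
o=ctrl.get_obs();print(o);print(ctrl.hold_point_z)
E
```

```text
pics
side {'fx': 576.9629362242749, 'fy': 576.9629362242749, 'cx': 321.06460028496406, 'cy': 240.89080214852328, 'view': array([[ 8.28296232e-01, -5.60277521e-01,  3.80143942e-03,
        -4.54095327e+02],
       [ 4.14920884e-01,  6.17936829e-01,  6.67828373e-01,
        -2.93710422e+02],
       [-3.76518274e-01, -5.51582428e-01,  7.44305592e-01,
        -1.18873072e+03],
       [ 0.00000000e+00,  0.00000000e+00,  0.00000000e+00,
         1.00000000e+00]])}
top {'fx': 574.3177742911345, 'fy': 574.3177742911345, 'cx': 333.3402850678593, 'cy': 238.49555185377437, 'view': array([[-1.04159926e-02, -9.99923626e-01,  6.65194472e-03,
         8.93422903e+00],
       [ 9.93894851e-01, -9.62201395e-03,  1.09911068e-01,
        -5.47986575e+02],
       [-1.09838669e-01,  7.75616648e-03,  9.93919166e-01,
        -1.58694442e+03],
       [ 0.00000000e+00,  0.00000000e+00,  0.00000000e+00,
         1.00000000e+00]])}
wrist {'fx': 413.09223702306855, 'fy': 413.09223702306855, 'cx': 325.19887303955034, 'cy': 233.22757408819095, 'T_tool_cam': array([[ 6.69252530e-04,  3.04259309e-01, -9.52589012e-0
[... 272 characters left out ...]
00000e+00]])}
{'t': 0.15, 'qpos': array([ 1.28900513e+00,  4.23670445e-01,  1.63049124e+00, -1.09212522e-05,
        1.08859028e+00, -1.90379118e-02]), 'qvel': array([ 3.68954814e-05, -2.22667557e-03, -2.78132023e-03, -9.04799080e-04,
       -9.14093191e-04,  1.66977835e-05]), 'joint_torque': array([-1.35873086e-05, -5.44988966e+01, -2.73919308e+01,  6.43496099e-02,
        2.05034710e-02, -8.67562858e-05]), 'ee_pos': array([162.22146987, 603.14407166, 222.08617406]), 'orientation': array([ 0.20535583,  1.56110178, -0.20716289]), 'ft_force': array([-0.04067882, -0.03772932, -0.04556024]), 'moment': array([ 0.00362825, -0.01316586, -0.01055878]), 'width': 87.69367593293039}
18.700000000000003
```

View pics/side0.png

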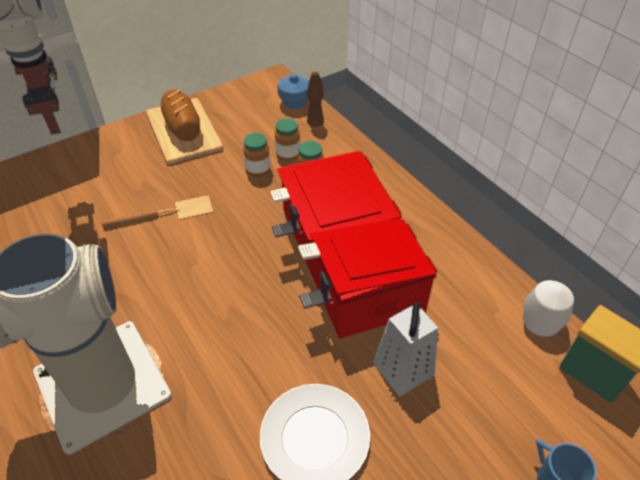

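View pics/top0.png

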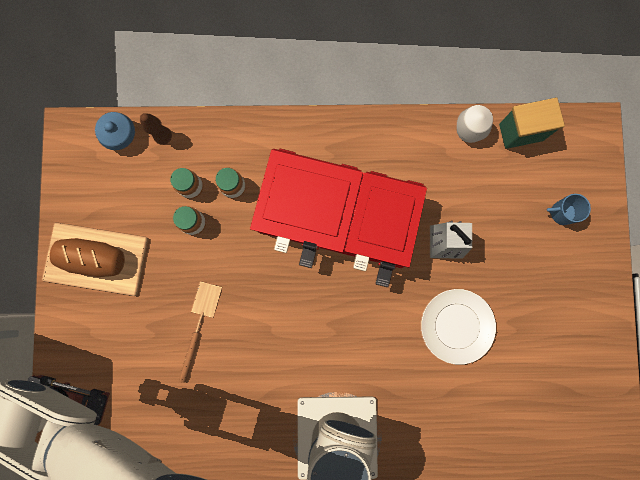

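Top view: the bin is around (340,210), turned slightly. The loaf tab is at (282,243), its lever at (308,256), the roll tab at (361,262) and its lever at (384,277). The grater is at (452,240), the plate at (458,326) and the spatula at (200,320). There are three jars, at (184,181), (187,219) and (229,181). The rightmost, (229,181), is the jam jar; the others are look-alikes.

Run:
```python
import cv2
a=cv2.imread("pics/top0.png")[135:305,220:440]
cv2.imwrite("pics/topc.png",cv2.resize(a,(770,595),interpolation=cv2.INTER_CUBIC))
a=cv2.imread("pics/side0.png")[140:345,240:450]
cv2.imwrite("pics/sidec.png",cv2.resize(a,(600,586),interpolation=cv2.INTER_CUBIC))
```

```text
(no output)
```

View pics/topc.png

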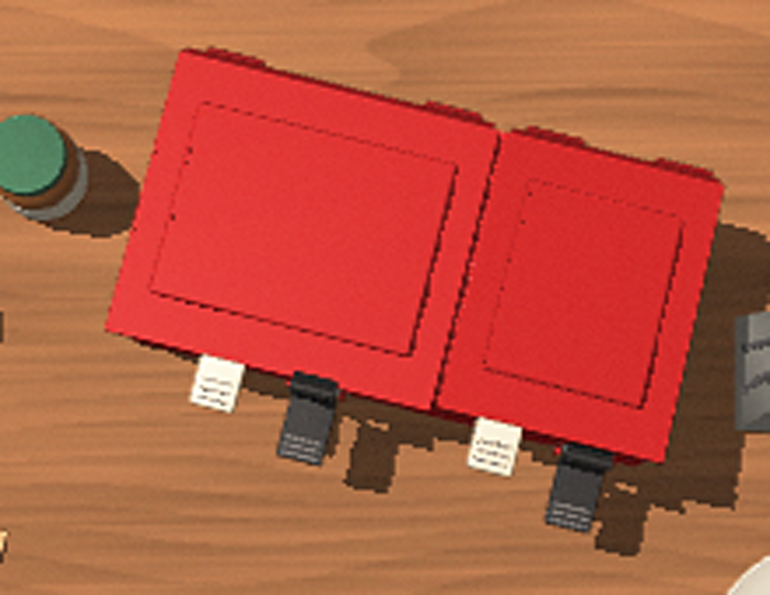

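View pics/sidec.png

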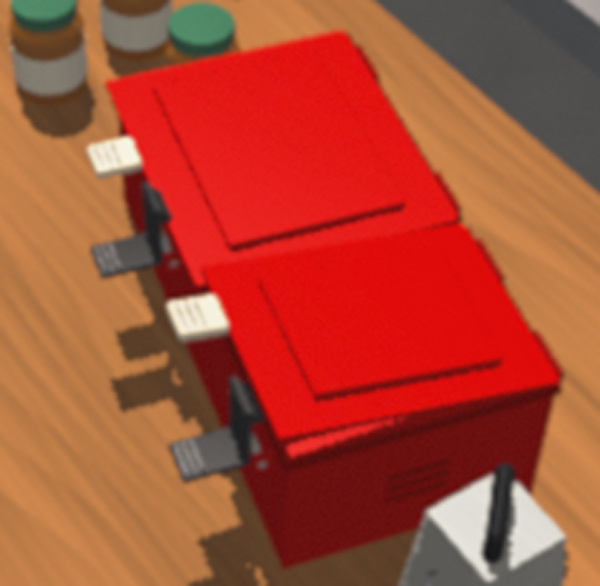

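```bash
cat > h.py <<'E'
import numpy as np
from workcell import ctrl,get_image,calibration
from scipy.spatial.transform import Rotation as R
def ray(n,px,obs=None):
    c=calibration(n)
    d=np.array([(px[0]-c['cx'])/c['fx'],-(px[1]-c['cy'])/c['fy'],-1.])
    if n=='wrist':
        T=np.eye(4);T[:3,:3]=R.from_rotvec(obs['orientation']).as_matrix();T[:3,3]=obs['ee_pos'];M=T@c['T_tool_cam']
    else: M=np.linalg.inv(c['view'])
    return M[:3,3],M[:3,:3]@d
def atz(n,px,z,obs=None):
    o,d=ray(n,px,obs);return o+d*(z-o[2])/d[2]
def proj(n,P,obs=None):
    c=calibration(n)
    if n=='wrist':
        T=np.eye(4);T[:3,:3]=R.from_rotvec(obs['orientation']).as_matrix();T[:3,3]=obs['ee_pos'];V=np.linalg.inv(T@c['T_tool_cam'])
    else: V=c['view']
    p=V[:3,:3]@P+V[:3,3]
    return np.array([c['cx']+c['fx']*p[0]/-p[2],c['cy']-c['fy']*p[1]/-p[2]])
E
python3 - <<'E'
from h import *
np.set_printoptions(precision=1,suppress=True)
f=lambda u,v:(220+u/3.5-.35,135+v/3.5-.35)
W={}
for n,u,v,z in [('lBL',183,50,151),('lBR',497,130,151),('lFL',106,330,153),('lFR',435,408,153),('rBR',723,183,151),
 ('rFR',664,463,180),('rFL',438,410,180),('ltab',217,384,154),('rtab',495,447,187),('lpadend',301,462,111),('rpadend',568,529,111),
 ('ltabL',196,380,154),('ltabR',238,389,154)]:
    W[n]=atz('top',f(u,v),z)[:2];print(n,W[n])
d=lambda a,b:(np.linalg.norm(W[a]-W[b]),np.degrees(np.arctan2(*(W[a]-W[b])[::-1])))
for a,b in[('lBL','lBR'),('lFL','lFR'),('lBL','lFL'),('lBL','rBR'),('rBR','rFR'),('ltab','rtab'),('lpadend','rpadend'),('ltab','lpadend')]:print(a,b,d(a,b))
g=lambda u,v:(240+u*.35-.3,140+v*.35-.3)
for n,u,v,z in[('ltab',115,155,154),('rtab',198,317,187),('rtab',198,317,180),('lBR',458,218,151),('rBR',560,380,151)]:print('side',n,atz('side',g(u,v),z)[:2])
for n,u,v,z in[('grater',452,228,185)]:print(atz('top',(u,v),z)[:2])
E
```

```text
lBL [774.8 164.5]
lBR [711.1 -72.2]
lFL [561.6 221.2]
lFR [501.  -22.8]
rBR [ 668.9 -241.6]
rFR [ 456.9 -187.9]
rFL [497.1 -24.2]
ltab [520.3 138.7]
rtab [469.3 -64.9]
lpadend [464.5  78.5]
rpadend [ 411.7 -123.5]
ltabL [523.5 154.2]
ltabR [516.5 123.1]
lBL lBR (np.float64(245.09323297123447), np.float64(74.9143047732527))
lFL lFR (np.float64(251.38237957993894), np.float64(76.04634222225462))
lBL lFL (np.float64(220.65144841818244), np.float64(-14.900069200808806))
lBL rBR (np.float64(419.66723711565726), np.float64(75.37911007373143))
rBR rFR (np.float64(218.71370675216502), np.float64(-14.224886198067724))
ltab rtab (np.float64(209.85543495091963), np.float64(75.91677459828057))
lpadend rpadend (np.float64(208.7326492934618), np.float64(75.34328747655614))
ltab lpadend (np.float64(82.09104391420152), np.float64(47.151240815276076))
side ltab [523.  134.8]
side rtab [467.8 -73.4]
side rtab [471.1 -68.2]
side lBR [712. -75.]
side rBR [ 669.1 -243.7]
[ 555.  -298.6]
```

```bash
cat >> h.py <<'E'
yaw=np.radians(-14.5)
C=np.array([620.3,-12.2]); ux=np.array([np.cos(yaw),np.sin(yaw)]);uy=np.array([-ux[1],ux[0]])
def bw(x,y): return C+x*ux+y*uy
E
python3 - <<'E'
from h import *
np.set_printoptions(precision=1,suppress=True)
o=ctrl.get_obs()
M=R.from_rotvec(o['orientation']).as_matrix();print(M)
print('tool y heading',np.degrees(np.arctan2(M[1,1],M[0,1])),'bin y',np.degrees(yaw)+90)
print('rtab shut',bw(-133,-89),'ajar',bw(-130.7,-89),'ltab ajar grip r242',bw(105-242*np.cos(.14),121),'paddle TCP',bw(-163.5-50.7,50))
import cv2
E
```

```text
[[-0.   0.3  1. ]
 [-0.   1.  -0.3]
 [-1.  -0.  -0. ]]
tool y heading 74.94563665710767 bin y 75.5
rtab shut [469.3 -65.1] ajar [471.5 -65.6] ltab ajar grip r242 [520.3 138.7] paddle TCP [425.4  89.8]
```

View pics/wrist0.png

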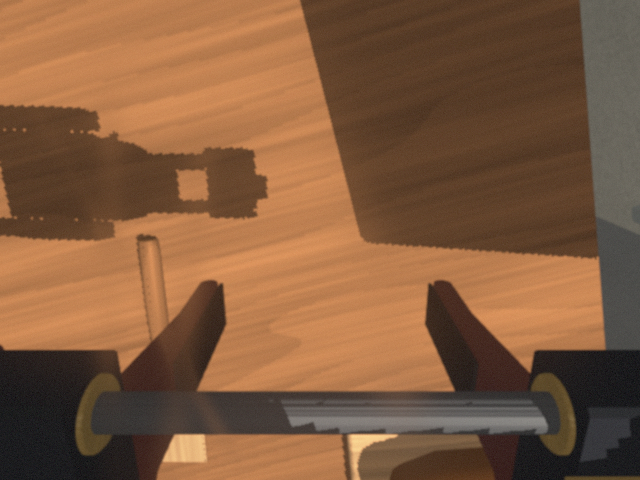

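>>> {"fn": "move_arm", "kwargs": {"rows": [[27,-58,10,0,1],[54,-116,20,0,1],[81,-174,30,0,1],[107,-232,40,0,1],[134,-290,40,0,1],[160,-348,40,0,1],[187,-406,40,0,1],[214,-464,40,0,1],[240,-522,40,0,1],[267,-580,40,0,1],[290,-630,40,0,1],[309,-668,40,0,1]]}}

```text
t: 1.65
ee_pos: [471.7, -67.2, 262.1]
orientation: [0.206, 1.561, -0.208]
ft_force: [0.6, 0.1, 1.0]
width: 0.3
```

>>> {"fn": "move_arm", "kwargs": {"rows": [[0,0,0,0,1],[0,0,0,0,1]]}}

```text
t: 1.9
ee_pos: [471.1, -67.2, 261.7]
orientation: [0.207, 1.562, -0.209]
ft_force: [-0.5, 0.9, 0.3]
width: 0.8
```

Run:
```python
from h import *
import cv2
np.set_printoptions(precision=1,suppress=True)
o=ctrl.get_obs()
im={n:get_image(n) for n in('wrist','side')}
print(o['t'],o['ee_pos'])
s=im['side'].copy();w=im['wrist'].copy()
def tab(y,th,r):
    z=145+r*np.sin(th)+8.5*np.cos(th);x=105-r*np.cos(th)+8.5*np.sin(th);return np.r_[bw(x,y),z]
for yc,th in((121,.007),(-89,.14)):
  for a,r in((-17,219),(17,219),(17,257),(-17,257)):
    P=tab(yc+a,th,r)
    for n,i in(('wrist',w),('side',s)):
        p=proj(n,P,o).round().astype(int);cv2.circle(i,tuple(int(q) for q in p),2,(255,0,255),-1)
cv2.imwrite("pics/w1.png",w);cv2.imwrite("pics/s1.png",cv2.resize(s[140:345,200:450],(750,615)[:2] if 0 else (720,590)))
```

```text
1.9 [471.1 -67.2 261.7]
```

View pics/w1.png

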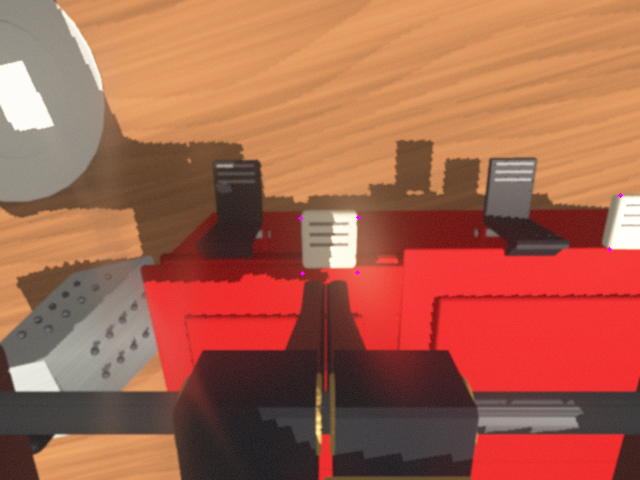

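View pics/s1.png

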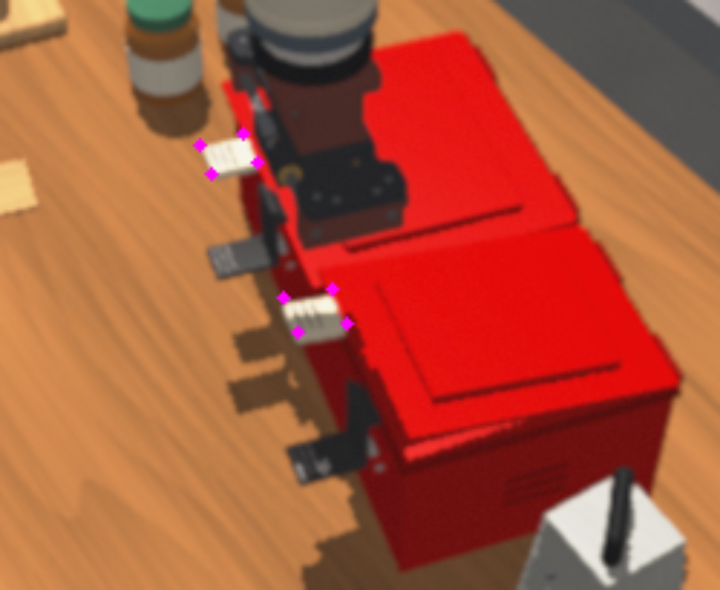

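Wrist view: predicted tab corners (magenta) fit the roll tab at (330,240) within about 4 px, and the side view agrees within about 4 mm. I'll push down at the tab now.

>>> {"fn": "move_arm", "kwargs": {"rows": [[0,0,-35,0,1],[0,0,-68,0,1],[0,0,-76,0,1],[0,0,-84,0,1],[-1,0,-92,0,1],[-1,0,-98,0,1],[-2,0,-103,0,1],[-2,0,-107,0,1],[-2,0,-109,0,1]]}}

```text
t: 3.12
ee_pos: [469.6, -66.4, 153.4]
orientation: [0.206, 1.561, -0.207]
ft_force: [-4.7, 2.1, 23.9]
width: 0.2
```

>>> {"fn": "move_arm", "kwargs": {"rows": [[0,0,-1,0,1],[0,0,-1,0,1]]}}

```text
t: 3.38
ee_pos: [469.6, -66.4, 153.5]
orientation: [0.206, 1.561, -0.207]
ft_force: [-4.9, 2.4, 16.7]
width: 0.3
```

>>> {"fn": "move_arm", "kwargs": {"rows": [[0,0,8,0,1],[0,0,30,0,1],[-10,0,80,0,1],[-40,0,100,0,1],[-40,0,100,0,1]]}}

```text
t: 4.0
ee_pos: [429.0, -66.5, 254.8]
orientation: [0.206, 1.558, -0.208]
ft_force: [-0.1, -0.6, -0.3]
width: 0.3
```

Run:
```python
from h import *
import cv2
o=ctrl.get_obs()
print(o['ee_pos'],o['ft_force'])
w=get_image('wrist');s=get_image('side')
cv2.imwrite("pics/w2.png",w);cv2.imwrite("pics/s2.png",cv2.resize(s[140:345,200:450],(720,590)))
```

```text
[429.03086532 -66.54941986 254.76992622] [-0.09133891 -0.64163136 -0.31864146]
```

View pics/s2.png

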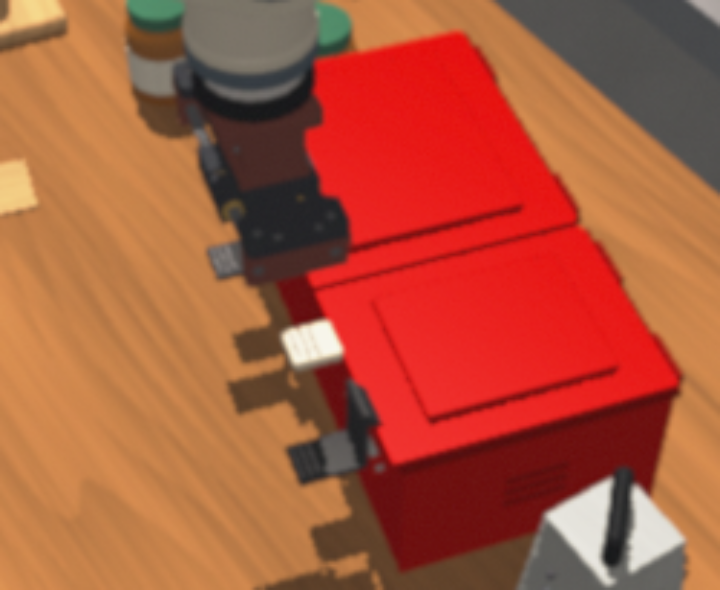

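View pics/w2.png

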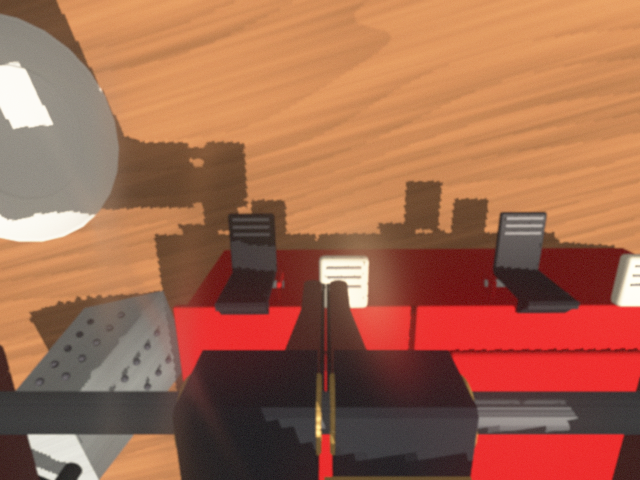

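Run:
```python
from h import *
import cv2
np.set_printoptions(precision=1,suppress=True)
o=ctrl.get_obs()
for n,p,z in(('lpadL',(501,213),111),('lpadR',(547,213),111),('rpadL',(230,214),111),('rpadR',(274,214),111),('rtabFL',(320,257),153.5),('rtabFR',(368,257),153.5),('ltabF',(626,255),153.5)):
    P=atz('wrist',p,z,o)[:2];q=P-C;print(n,P,'bin',q@ux,q@uy)
print(bw(-163,50),bw(-163,-.7))
w=cv2.imread('pics/w2.png')
cv2.imwrite("pics/w2c.png",cv2.resize(w[180:330,440:640],(800,600),interpolation=cv2.INTER_CUBIC))
```

```text
lpadL [463.   62.2] bin -170.91634264264746 32.629420225635336
lpadR [472.1  96. ] bin -170.5542809854741 67.62570486160692
rpadL [ 410.  -137.4] bin -172.26389219512913 -173.85925874743108
rpadR [ 418.7 -105. ] bin -171.9167165664973 -140.28894538640958
rtabFL [446.1 -75.5] bin -152.83498787664013 -104.90346275410269
rtabFR [454.5 -44.1] bin -152.50403846674283 -72.34579341689094
ltabF [498.5 124.8] bin -152.1780681190822 102.13357873560227
[475.  77.] [462.3  27.9]
```

View pics/w2c.png

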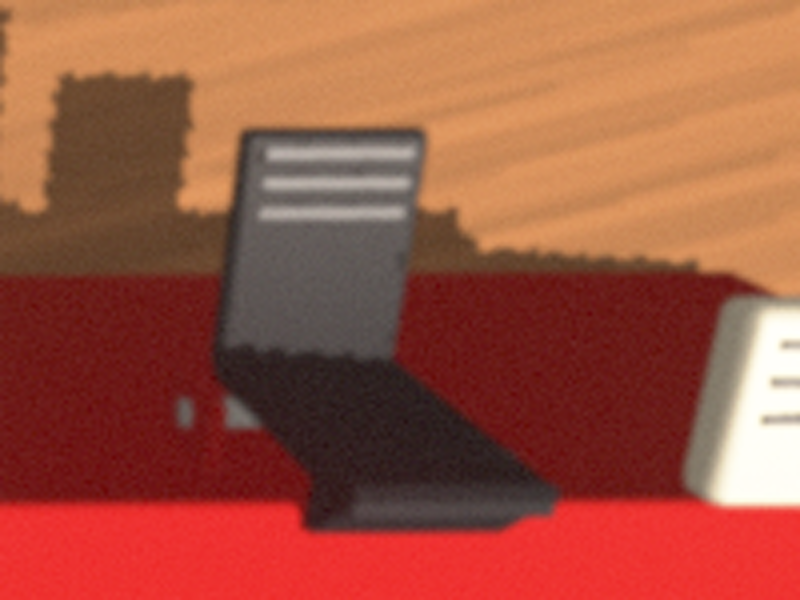

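>>> {"fn": "move_arm", "kwargs": {"rows": [[10,50,0,0,-1],[33,95,0,0,-1],[33,95,-50,0,-1],[33,95,-100,0,-1],[33,95,-130,0,-1],[33,95,-130,0,-1]]}}

```text
t: 4.85
ee_pos: [461.0, 28.6, 120.3]
orientation: [0.205, 1.567, -0.209]
ft_force: [-1.3, 0.6, 0.6]
width: 57.0
```

Run:
```python
from h import *
import cv2
o=ctrl.get_obs()
print(o['ee_pos'],o['ft_force'],o['width'])
w=get_image('wrist');s=get_image('side')
cv2.imwrite("pics/w3.png",w);cv2.imwrite("pics/s3.png",cv2.resize(s[140:345,200:450],(720,590)))
```

```text
[460.99047786  28.56198163 120.30478827] [-1.31958933  0.62375123  0.62077799] 57.02471143266173
```

View pics/s3.png

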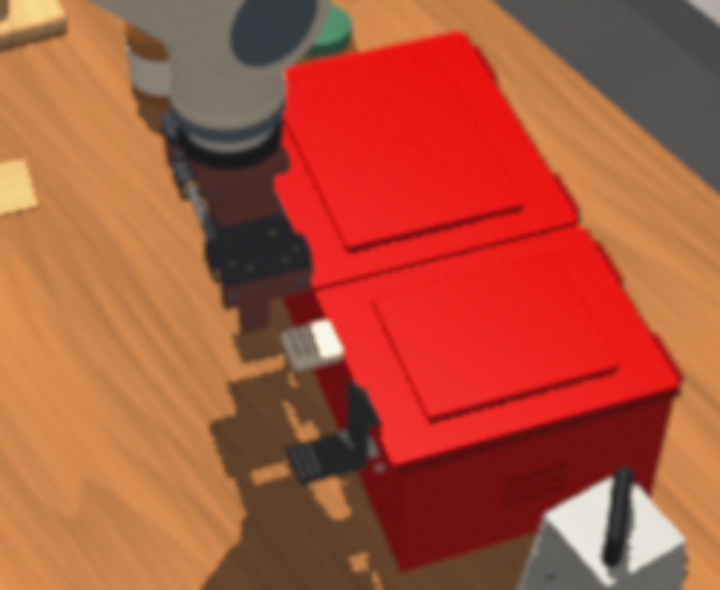

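View pics/w3.png

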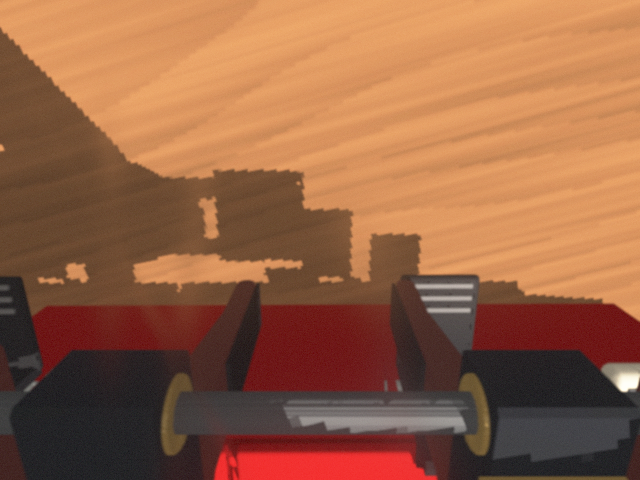

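>>> {"fn": "move_arm", "kwargs": {"rows": [[1,0,0,0,-1],[1,0,0,0,-1],[1,0,0,0,-1],[1,0,0,0,-1],[1,0,0,0,-1]]}}

```text
t: 5.58
ee_pos: [464.2, 28.5, 123.2]
orientation: [0.206, 1.561, -0.208]
ft_force: [0.6, 0.1, -0.3]
width: 87.6
```

Run:
```python
from h import *
import cv2
o=ctrl.get_obs()
print(o['ee_pos'],o['ft_force'],o['width'])
cv2.imwrite("pics/w4.png",get_image('wrist'))
```

```text
[464.18243631  28.54625179 123.23340616] [ 0.55320141  0.06113407 -0.29606109] 87.57590067893864
```

View pics/w4.png

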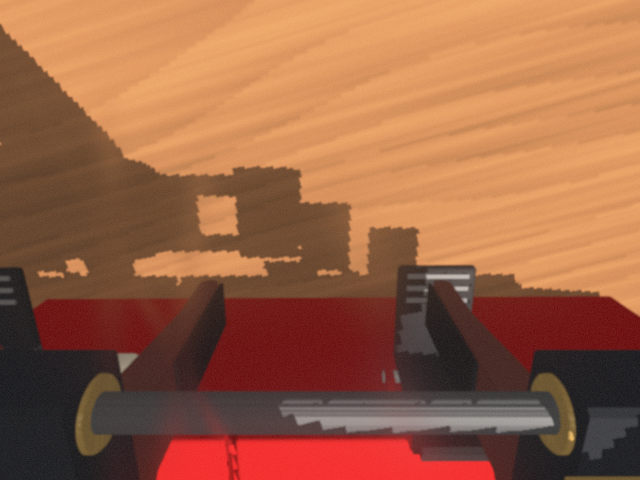

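The right-hand finger is over the middle of the loaf paddle, at (440,285). I'll press down now.

>>> {"fn": "move_arm", "kwargs": {"rows": [[-1,0,-6,0,-1],[-1,0,-11,0,-1],[-1,0,-14,0,-1],[-1,0,-16,0,-1],[-1,0,-18,0,-1],[-1,0,-20,0,-1]]}}

```text
t: 6.38
ee_pos: [463.6, 28.5, 103.3]
orientation: [0.206, 1.56, -0.208]
ft_force: [-0.0, -1.2, 5.5]
width: 87.8
```

Run:
```python
from h import *
import cv2
o=ctrl.get_obs()
print(o['ee_pos'],o['ft_force'],o['width'])
s=get_image('side')
cv2.imwrite("pics/s5.png",cv2.resize(s[140:345,200:450],(720,590)))
```

```text
[463.55785102  28.51642887 103.33786701] [-0.04050046 -1.21245799  5.47041151] 87.80106109823457
```

View pics/s5.png

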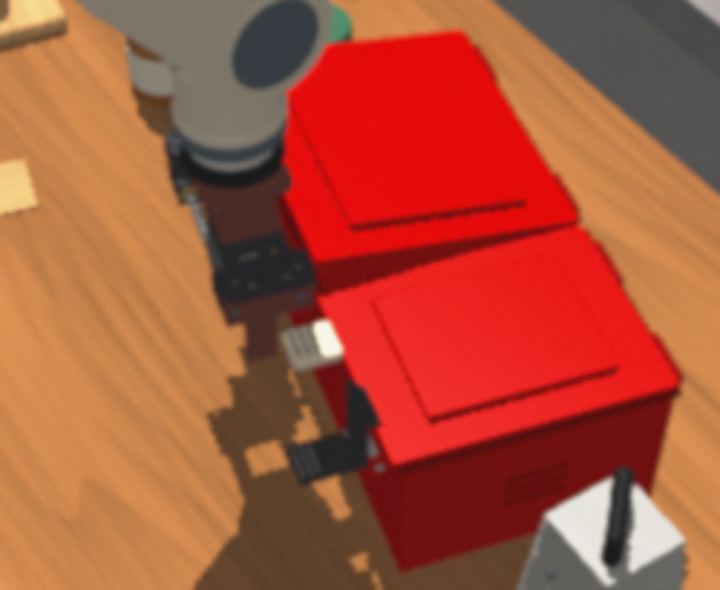

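>>> {"fn": "move_arm", "kwargs": {"rows": [[-10,0,40,0,-0.3],[-10,0,95,0,-0.3],[-10,0,150,0,-0.3],[20,55,150,0,-0.3],[55,109,150,0,-0.3],[55,109,150,0,-0.3],[55,109,150,0,-0.3]]}}

```text
t: 7.3
ee_pos: [517.9, 137.4, 252.4]
orientation: [0.205, 1.562, -0.208]
ft_force: [-0.1, -0.2, 0.6]
width: 56.9
```

Run:
```python
from h import *
import cv2
np.set_printoptions(precision=1,suppress=True)
o=ctrl.get_obs()
print(o['ee_pos'],o['ft_force'],o['width'])
w=get_image('wrist');s=get_image('side')
cv2.imwrite("pics/w6raw.png",w)
def tab(y,th,r):
    z=145+r*np.sin(th)+8.5*np.cos(th);x=105-r*np.cos(th)+8.5*np.sin(th);return np.r_[bw(x,y),z]
for yc,th in((121,.14),(-89,.007)):
  for a,r in((-17,219),(17,219),(17,257),(-17,257)):
    P=tab(yc+a,th,r)
    for n,i in(('wrist',w),('side',s)):
        p=proj(n,P,o).round().astype(int);cv2.circle(i,tuple(int(q) for q in p),1,(255,0,255),-1)
cv2.imwrite("pics/w6.png",w);cv2.imwrite("pics/s6.png",cv2.resize(s[140:345,200:450],(720,590)))
```

```text
[517.9 137.4 252.4] [-0.1 -0.2  0.6] 56.91196836069875
```

View pics/w6.png

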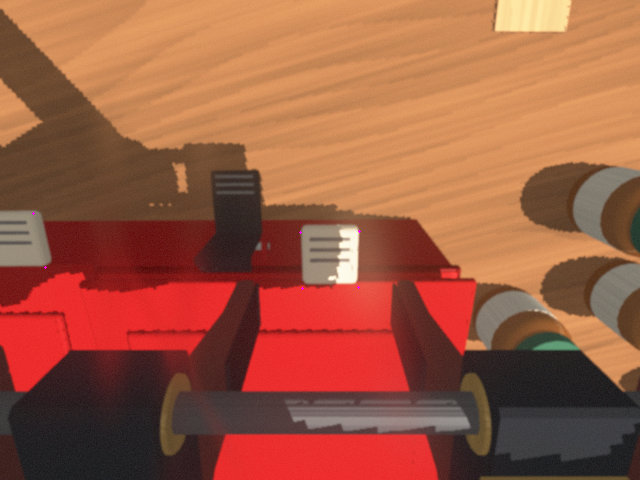

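View pics/s6.png

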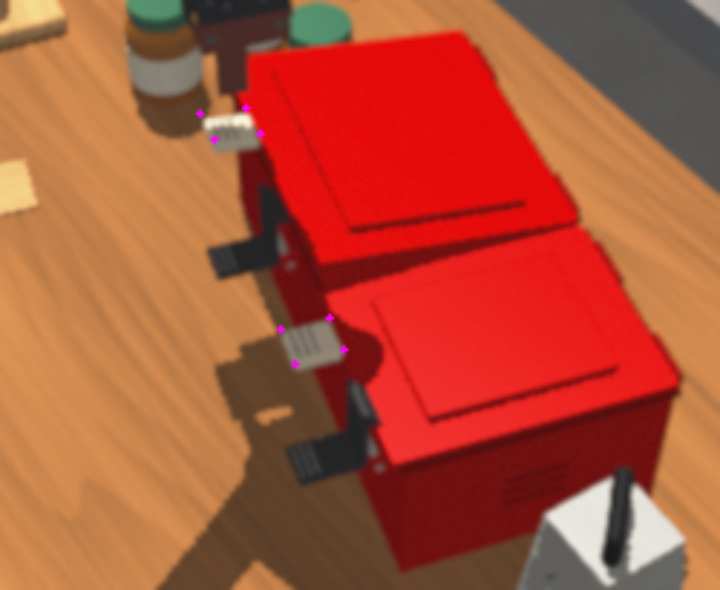

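>>> {"fn": "move_arm", "kwargs": {"rows": [[1,1,-40,0,-0.3],[1,1,-70,0,-0.3],[1,1,-85,0,-0.3],[1,1,-85,0,-0.3],[1,1,-85,0,1],[1,1,-85,0,1],[1,1,-85,0,1],[1,1,-85,0,1],[1,1,-85,0,1]]}}

```text
t: 8.52
ee_pos: [519.8, 139.3, 168.8]
orientation: [0.208, 1.559, -0.206]
ft_force: [-0.6, 6.4, 0.3]
width: 33.5
```

Run:
```python
from h import *
import cv2
np.set_printoptions(precision=1,suppress=True)
o=ctrl.get_obs()
print(o['ee_pos'],o['ft_force'],o['width'])
w=get_image('wrist')
cv2.imwrite("pics/w7.png",w)
p=o['ee_pos'];q=p[:2]-C;x0,y0=q@ux,q@uy;print('bin',x0,y0)
rx=105-x0;zc=p[2]+15.-145
print('theta est',)
# grip point r along lid, n offset 3.5 ; path by rotating from th0=.14
th0=.14;r=rx/np.cos(th0)
for th in np.radians([8,15,20,25,30,35,40,45,50]):
    dx=-(np.cos(th)-np.cos(th0))*r+3.5*(np.sin(th)-np.sin(th0));dz=(np.sin(th)-np.sin(th0))*r+3.5*(np.cos(th)-np.cos(th0))
    print(round(np.degrees(th)),(dx*ux).round(1),round(dz,1))
```

```text
[519.8 139.3 168.8] [-0.6  6.4  0.3] 33.53305516767237
bin -135.26244830716186 121.48869359199507
theta est
8 [-0.  0.] -0.1
15 [ 6.1 -1.6] 28.9
20 [12.6 -3.2] 49.0
25 [20.7 -5.3] 68.4
30 [30.4 -7.9] 87.0
35 [ 41.7 -10.8] 104.7
40 [ 54.4 -14.1] 121.3
45 [ 68.4 -17.7] 136.7
50 [ 83.7 -21.7] 150.8
```

View pics/w7.png

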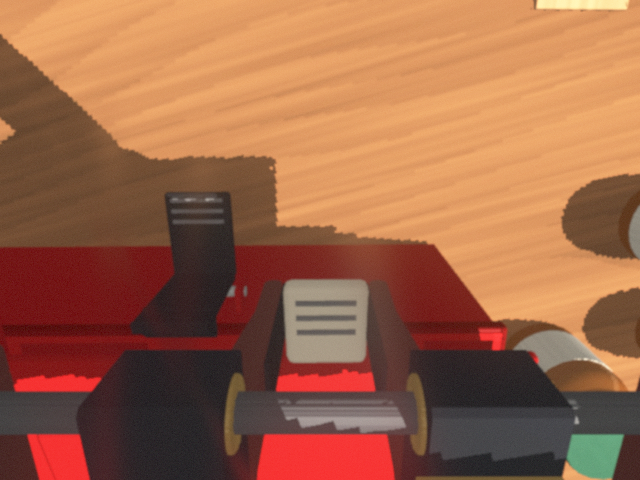

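The tab is between the fingers at (326,320), with the width at 33.5 mm. I'll lift along the arc.

>>> {"fn": "move_arm", "kwargs": {"rows": [[2,-0.5,12,0,1],[6,-1.6,29,0,1],[9,-2.4,39,0,1],[12.6,-3.2,49,0,1],[16.5,-4.3,59,0,1],[20.7,-5.3,68.4,0,1],[25.4,-6.6,78,0,1],[30.4,-7.9,87,0,1],[30.4,-7.9,87,0,1]]}}

```text
t: 9.7
ee_pos: [550.6, 131.3, 256.5]
orientation: [0.209, 1.558, -0.206]
ft_force: [-0.9, 1.9, -1.1]
width: 33.7
```

Run:
```python
from h import *
import cv2
o=ctrl.get_obs()
print(o['ee_pos'],o['ft_force'],o['moment'],o['width'])
cv2.imwrite("pics/w8.png",get_image('wrist'))
cv2.imwrite("pics/s8.png",get_image('side'))
```

```text
[550.64414722 131.31018307 256.47397627] [-0.9490185   1.89550316 -1.10989275] [0.47068189 0.32431258 0.09475951] 33.67911111347504
```

View pics/w8.png

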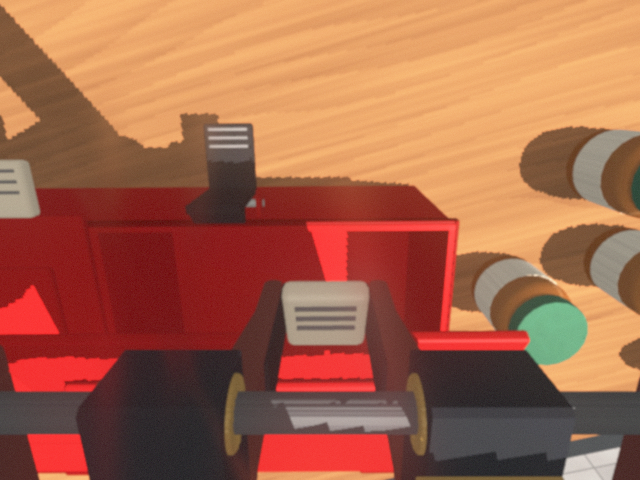

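View pics/s8.png

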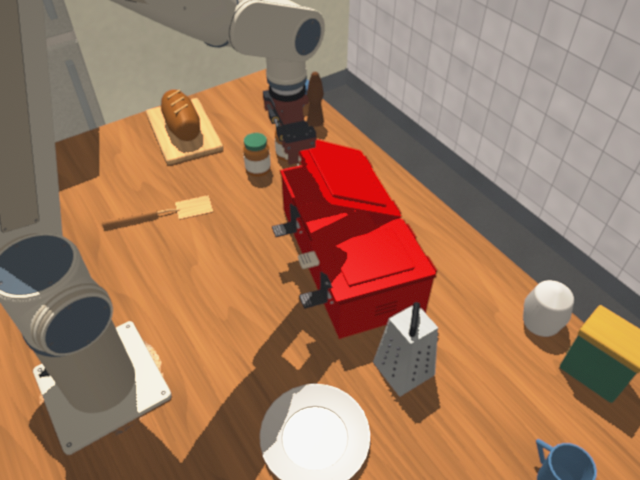

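The lid rises with the tab still in the grip, and the roll side is still shut. I'll carry on to 50 degrees.

>>> {"fn": "move_arm", "kwargs": {"rows": [[5.5,-1.4,9,0,1],[11.3,-2.9,17.7,0,1],[17.5,-4.5,26,0,1],[24,-6.2,34.3,0,1],[31,-8,42,0,1],[38,-9.8,49.7,0,1],[45.5,-11.8,57,0,1],[53,-13.8,63.5,0,1],[53,-13.8,63.5,0,1],[53,-13.8,63.5,0,1],[53,-13.8,63.5,0,1]]}}

```text
t: 11.18
ee_pos: [603.2, 117.5, 319.2]
orientation: [0.208, 1.558, -0.206]
ft_force: [-0.4, -0.5, -0.7]
width: 34.1
```

Run:
```python
from h import *
import cv2
np.set_printoptions(precision=2,suppress=True)
o=ctrl.get_obs()
print(o['ee_pos'],o['ft_force'],o['moment'],o['width'])
w=get_image('wrist');s=get_image('side')
cv2.imwrite("pics/w9raw.png",w)
p=o['ee_pos'];q=p[:2]-C;print('bin x',q@ux,'y',q@uy,'theta from z',np.degrees(np.arcsin((p[2]-168.8+243*np.sin(.14))/243)),'from atan',np.degrees(np.arctan2(p[2]+13.6-148,105-q@ux)))
def L(y,th,r,h):
    return np.r_[bw(105-r*np.cos(th)+h*np.sin(th),y),145+r*np.sin(th)+h*np.cos(th)]
for deg,col in((44,(255,0,0)),(50,(255,0,255)),(56,(0,255,255))):
  th=np.radians(deg)
  for y,r,h in((-38,220,6),(208,220,6),(104,257,8.5),(138,257,8.5)):
    for n,i in(('wrist',w),('side',s)):
        pp=proj(n,L(y,th,r,h),o).round().astype(int);cv2.circle(i,tuple(int(q) for q in pp),2,col,-1)
cv2.imwrite("pics/w9.png",w);cv2.imwrite("pics/s9.png",cv2.resize(s[80:345,200:450],(566,600)))
cv2.imwrite("pics/t9.png",get_image('top'))
```

```text
[603.15 117.51 319.16] [-0.36 -0.45 -0.65] [-0.01  0.03  0.04] 34.097748646951345
bin x -49.07807808033485 y 121.28237359664101 theta from z 49.31486269832408 from atan 50.173856678767194
```

View pics/w9.png

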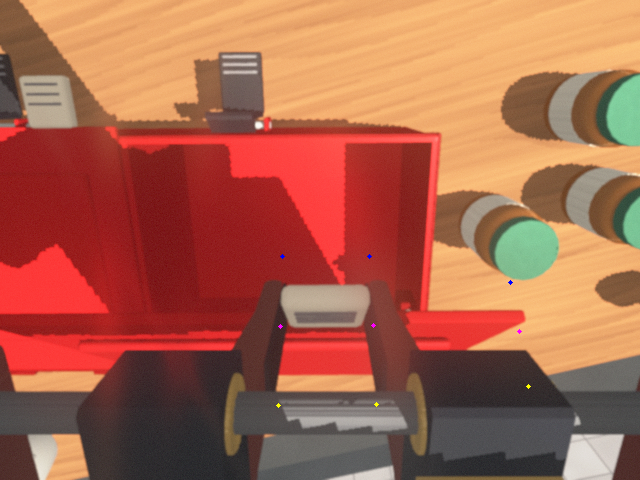

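View pics/s9.png

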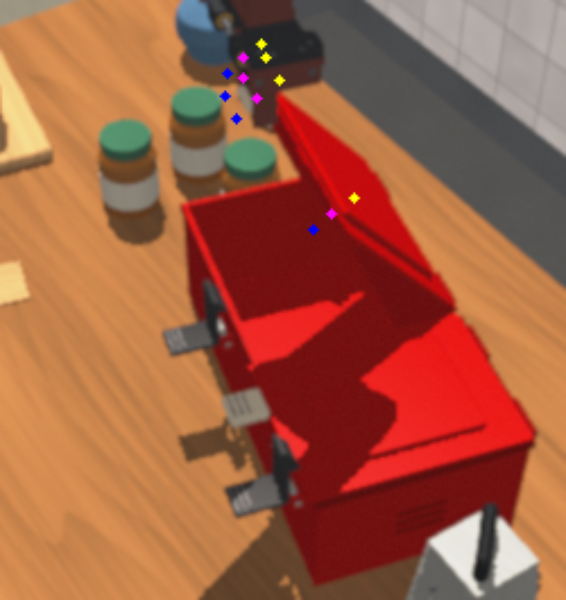

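View pics/t9.png

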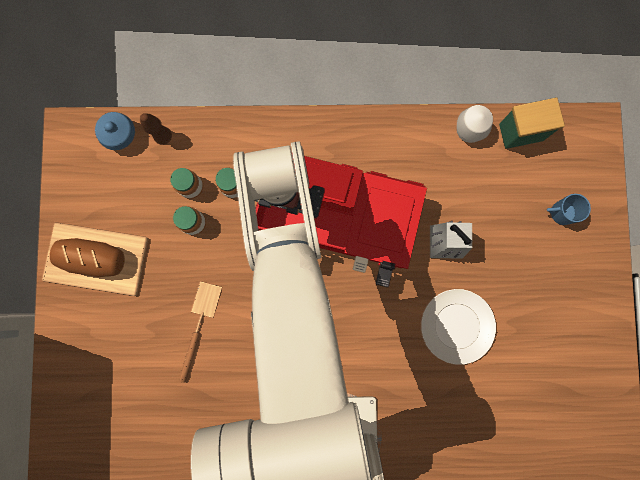

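The wrist, side and joint-path estimates all put the lid at 49–50 degrees. The grip holds at 34.1 mm wide, and the jar, grater, plate and spatula stand where they were in the first top view. I'm handing in while holding.

Run:
```python
from h import *
o=ctrl.get_obs();print(o['t'],o['ee_pos'],o['width'],o['qvel'].round(4))
print(ctrl.close_job())
```

```text
11.325 [603.19115887 117.49899105 319.16077098] 33.666773304316344 [ 0.0001  0.0014 -0.0003  0.0007  0.0024 -0.0006]
the job is handed in; nothing more can be done
None
```

The roll lid is shut and the loaf lid is being held open at about 50 degrees. I handed the job in at 11.3 s with the gripper still on the tab. `close_job()` gives no verdict, so these are my own checks.

- **Roll lid:** I pushed it down at its tab until it bottomed at 153.5 mm, the height given for shut. It lies flat under its lever's nose and was still shut in the last pictures. The reading while pressing was 17–24 N, well above the 10 N you gave as the most it needs. I think that was the lid already against its stop, but I didn't confirm it.
- **Loaf lid release:** I pressed its paddle with one finger at about 5.5 N, and the side picture showed the lid come ajar.
- **Loaf lid lift:** I gripped the tab across its 34 mm and followed the arc up. The arm's position gave 49.3 and 50.2 degrees by two calculations. The wrist picture suggested about 48–50 degrees and the side picture 50 or slightly more, all inside 44–56.
- **Hold:** The finger opening was 33.7 mm and the arm was still at hand-in. The wrist force was only about 0.7 N, near the sensor noise, so the opening is the better sign that the grip is real.
- **Other things:** The jar, grater, plate and spatula looked unmoved in the last top view. I compared them by eye rather than measuring; the arm partly hid the jar there, but the wrist picture showed it upright.

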